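Push the mixer roller up its service ramp and hold it at the stop

ROBOT

A 6-joint arm with a two-finger parallel gripper is mounted at the origin on a cart in front of the work surface, level with it; the furniture and walls round the work are solid. World frame = base frame: x ahead of the robot, y to its left, z up, the work surface at z = 0. Lengths are in mm, angles in rad, forces in N, time in s.
With the tool pointing down it reaches from about 400 to 925 mm from the base axis. Payload 12.5 kg.
Tool frame: the origin (TCP) lies between the finger pads; the fingertips stand 25 mm ahead of it and the grasp point (between the pads) lies 6 mm ahead of it; z points along the fingers, y is the line along which they close (so a half turn about z gives the same grasp; the last joint's range is limited). The gripper opens to 95 mm and grips with 3 to 60 N. Pads are 20 mm wide; open, the fingers measure 119 mm over their backs; the gripper's body (75 mm by 180 mm) begins 59 mm behind the grasp point.
Start: joints at [-1.288, 0.491, 1.559, -0, 1.092, -0.106], TCP at [236.947, -578.36, 239.661] pointing down, gripper open.
Joint ranges: [-3.1, 3.1], [-0.84, 2.19], [0.05, 2.79], [-1.13, 4.28], [0.06, 2.93], [-2.69, 2.69]. Speed limits (rad/s): [2.22, 2.22, 2.79, 3.14, 3.14, 3.14].

INTERFACE

Orientations are given as [roll, pitch, yaw] about the fixed x, y, z axes, in that order (R = Rz(yaw) Ry(pitch) Rx(roll)).
In Python, from cell import state, read_camera, job_done, cut_out gives the robot as it stands. The module is installed in compiled form; this text tells all that it offers.
- The arm moves only by the tool jog_arm, never from a script. Its argument "motion" is a list of rows, each a list of 2 entries, a list of its own where there are three numbers: the shift along the tool's x, y, z in mm, then the turn about the tool's z in rad. A call has 1 to 5 rows; each row is the pose to reach, as a shift and turn from the pose commanded when the call began, along the tool's axes at that moment; what a row does not reach only later rows make up. A row lasts 1/10 s, in which the tool goes at most 50 mm and 8.59 degrees, less where a joint would pass 70% of its speed; a pose out of reach is approached as far as the arm can. A call with a gripper value outside its range is refused whole. "grip" is the closure, from 0 (fully open) to 1 (shut), set as the call begins (left out, the last holds). The fingers move at their own pace and stop on an object; the grip force is fixed at half the most. Time passes only in rows, so rows that repeat a pose let the fingers close. It gives the time, the measured TCP pose, the force, the opening and the grip force at its end, in the units of the state.
- state(): the state, without advancing time (a new reading comes with each control period).
- read_camera(name): name is "scene" or "top" or "wrist"; returns a dict with "img" (400x640x3 uint8, blue, green, red), "vertical_fov" (degrees; the focal length in pixels is half the picture's height over the tangent of half this angle, whatever the lens; pixels are square), "cx", "cy" (the principal point, pixels), "extrinsics" (4x4, takes a point from camera to world coordinates). Camera axes: x right, y up, looking along -z (the intrinsics and any distortion apply to the point x, -y, -z); pixel columns grow to the right and rows downward; lengths in mm; the calibration is good to about 2 mm. A picture is of the moment at which its call begins. There is no depth.
- job_done(): hands the job in; it is judged then, once.
Trained networks look in a picture, given as the dict that the camera call returned (one of the last four; its "shot" number tells which), for a name from the list of things; names that differ only in an ending like _2 or _b are one class to them, and where a whole thing is asked for, a point or a joint stands for the part that bears it (a point fixed in the world has none). Each returns a list of dicts, best first, with "p" (0 to 1); they miss things now and then, are a little off and sometimes report something else, mostly with a low value. They report only what shows in the picture. A call takes as long as a camera call.
- cut_out(name, picture): "region" (400x640 bool, what is visible of it) and "box" ([left, top, right, bottom] in pixels, round what is visible of it).
The state is a dict: "t": time; "joints": joint angles; "qvel": joint speeds; "tau": joint torques, N m; "eef_pos": TCP position; "tcp_rot": TCP orientation; "ft_force": force on the tool from outside, world axes, zero at the start; "moment": the same for the moment, N m; "opening": opening from 0.0 (shut) to 1.0 (fully open); "grip_force": force on a finger pad.
Only numpy, scipy, OpenCV 4.12 (cv2) and the standard library are available. Lean on these libraries where they do the work, as an engineer would, in place of code of your own. Each camera call takes 0.05 s, during which the arm holds its last target. There are 200 camera calls.

TASK

The steel roller of the tube mixer lies at the foot of its small sloping service ramp. With the fingertips behind it, push it slowly up the ramp, keeping contact so that it is neither flicked ahead nor runs back, until it has pressed the sprung stop bar at the top fully in, and finish while still holding it there squarely, so that a colleague can fit the axle pins. Only push: do not lift the roller or take it between the fingers, do not ram it, and leave the little box, the cap and the jar beside the ramp alone.

Things in the scene. Friction and masses are not known exactly. Their poses are not given: they have to be found in the camera images.
- ramp: Fixed service ramp, 256 x 130 mm, aluminium slope with low grey cheeks and a grey back plate. Origin: on the bench (z = 0) under its middle; x horizontal, uphill; y left seen going uphill. Slope 8 degrees up along +x, from x = -124 to +124 mm; surface height 30 mm + 0.1405 x. Cheeks at y = +-59 to +-65 mm, 16 mm above the slope. Position and heading vary.
- ramp_foot (a point): Point on the slope at x = -91 mm in the ramp's frame, y = 0. Two rubber beads 10 mm high cross the slope here, from 29 mm either side outward to the cheeks; they keep the roller from rolling off the foot. All below is open: fingers can come down behind the roller with their tips 15 to 20 mm above the slope, clear of beads and cheeks.
- roller_mid (a point): Centre of the loose steel roller: polished cylinder (friction about 0.3), diameter 48 mm, length 110 mm, 0.26 to 0.5 kg, axis along the ramp's y, 24 mm above the slope. In the ramp's frame it starts against the beads at x = -73, z = 44 mm; touches the stop bar at x = 76, z = 65 mm; bar fully in: x = 84, z = 66 mm. Let go higher up it rolls back. Position only: its orientation turns with it.
- roller_left (a point): Point on the roller's axis, 35 mm from its centre towards the ramp's +y side (position only).
- roller_right (a point): Point on the roller's axis, 35 mm from its centre towards the ramp's -y side (position only).
- bar_face (a point): Middle of the downhill face of the black stop bar, 100 mm wide and 18 mm high, at the height of the roller's axis, at the top of the ramp; it moves with the bar.
- stop_bar (a joint): How far the sprung stop bar is pressed in, uphill along the slope: 0 m out, 0.008 m fully in (hard end). The spring takes 2 N to start and 6 N when fully in; the bar springs out again when let go.
- coverslip_box: Small clear plastic box, 28 x 28 x 25 mm, loose beside the ramp on its +y side; origin at the centre of its underside. Leave alone.
- cap: White round screw cap, 61 mm across, 16 mm high, loose beside the ramp on its -y side; origin at the centre of its underside. Leave alone.
- jar: Glass staining jar, 75 mm across its foot, 93 mm high, loose, on the ramp's +y side beyond the little box; origin at the centre of its underside. Leave alone.

How it is judged (in metres and radians):
On the way:
1. the roller is pushed past the middle of the ramp, lying on the slope (x of roller_mid in the frame of ramp above 0 m and z of roller_mid in the frame of ramp below 0.072 m), for 0.1 s.
At the end, for the whole second after the job is handed in: The roller lies on the slope and is held still (below 20 mm/s) by the fingers (more than 0.5 N) against the stop bar, which is pressed in more than 5 of its 8 mm, with both ends of the roller home within about 5 mm (points 35 mm either side of its centre beyond x = 79 mm in the ramp's frame) (value of joint stop_bar above 0.005 m and x of each of roller_left, roller_right in the frame of ramp above 0.079 m and z of roller_mid in the frame of ramp below 0.072 m and contact force between the fingers and roller above 0.5 N and linear speed of roller below 0.02 m/s); the arm keeps its last pose, push and grip.
It fails at once if the roller was flicked or let run back: on the slope above the foot, untouched by the fingers, at more than 0.2 m/s (x of roller_mid in the frame of ramp above -0.055 m and contact force between each of the fingers, the arm and roller below 0.01 N and linear speed of roller above 0.2 m/s).
It fails at once if the roller was lifted more than about 12 mm off the slope (z of roller_mid in the frame of ramp above 0.08 m or (x of roller_mid in the frame of ramp below 0 m and z of roller_mid in the frame of ramp above 0.067 m)).
It fails at once if the roller was taken between the fingers (distance between the grasp point and roller_mid below 0.022 m or distance between the grasp point and roller_left below 0.022 m or distance between the grasp point and roller_right below 0.022 m).
It fails at once if the roller was rammed: fingers press it with more than 40 N (contact force between the fingers and roller above 40 N).
It fails at once if the little box, the cap or the jar was moved more than 15 mm (distance of any of coverslip_box, cap, jar from where it was at the start of the episode above 0.015 m).
It also fails if it takes over 48 s, if anything falls off the work surface, if the arm or the gripper's body presses on something with over 40 N, if the wrist force passes 120 N, or if a joint passes its speed limit or range.

## Working session

There is one attempt and no reset: what is moved stays moved. The work goes in short steps, Python scripts to look and compute and a tool call to move; the robot and the scene stay as the last step left them, time stands still between calls to the robot, and variables do not carry over. Pictures are saved under pics/ and viewed, at most 10 in all, crops included, and the job is handed in when it is done.

Besides the shell and the picture viewer there is one more tool, called after ">>>" as name([rows], argument=value, ...), one row to a line, values as JSON. jog_arm: Moves the arm, as the interface text tells. Its arguments: {"type":"object","properties":{"motion":{"type":"array"},"grip":{"type":"number"}},"required":["motion"]}

```bash
mkdir -p pics; cat > h.py <<'E'
import numpy as np, cv2
from cell import *
def K(d):
    f=200/np.tan(np.radians(d["vertical_fov"]/2)); return np.array([[f,0,d["cx"]],[0,f,d["cy"]],[0,0,1.]])
def proj(d,P):
    E=np.array(d["extrinsics"]); P=np.atleast_2d(P)
    c=(P-E[:3,3])@E[:3,:3]; c=c*[1,-1,-1]; p=c@K(d).T
    return p[:,:2]/p[:,2:]
def ray(d,uv,z):
    E=np.array(d["extrinsics"]); r=np.linalg.inv(K(d))@[uv[0],uv[1],1]; r=E[:3,:3]@(r*[1,-1,-1]); o=E[:3,3]
    return o+r*(z-o[2])/r[2]
E
python3 - <<'E'
from h import *
s=state();print(s["t"],s["eef_pos"],s["tcp_rot"],s["ft_force"])
ims=[]
for n in ["scene","top"]:
    d=read_camera(n);ims.append(d["img"]);print({k:v for k,v in d.items() if k!="img"})
    for nm in ["ramp","roller_mid","stop_bar","coverslip_box","cap","jar"]:
        for r in cut_out(nm,d)[:1]:
            m=r["region"];ys,xs=np.nonzero(m);rc=cv2.minAreaRect(np.c_[xs,ys].astype(np.float32))
            print(n,nm,round(r["p"],2),r["box"],[np.round(v,1) for v in rc],xs.mean().round(1),ys.mean().round(1))
    cv2.imwrite(f"pics/{n}1.png",d["img"])
E
```

```text
0.0 [ 236.87025648 -578.14682634  239.04800225] [-3.14047651e+00 -1.28214631e-04  3.88763381e-01] [ 0.51428198 -0.45510463  0.26279023]
{'vertical_fov': 54.53438375492969, 'cx': 320.649993250897, 'cy': 197.00730274235406, 'extrinsics': array([[-8.87472193e-01,  3.23321909e-01, -3.28414448e-01,
         2.48655979e+02],
       [-4.60777257e-01, -6.08895805e-01,  6.45701338e-01,
         6.78359088e+02],
       [ 8.79920953e-03,  7.24367891e-01,  6.89357478e-01,
         7.07622644e+02],
       [ 0.00000000e+00,  0.00000000e+00,  0.00000000e+00,
         1.00000000e+00]]), 'shot': 1}
scene ramp 0.91 [274.0, 146.7, 386.8, 222.6] [array([325.6, 187. ]), array([106.6,  50.6]), np.float64(24.0)] 322.4 184.2
scene roller_mid 0.92 [342.4, 170.0, 372.4, 210.5] [array([357.6, 190.5]), array([19.9, 41.8]), np.float64(32.3)] 357.4 190.5
scene stop_bar 0.75 [282.3, 151.7, 306.3, 177.1] [array([294.1, 164.5]), array([17.1, 26.9]), np.float64(7.6)] 293.6 164.2
scene coverslip_box 0.7 [322.7, 221.1, 334.1, 238.8] [array([328.5, 230. ]), array([16., 13.]), np.float64(90.0)] 328.7 229.9
scene cap 0.65
[... 689 characters left out ...]
3, 150.4, 371.9, 254.5] [array([348.4, 201.1]), array([103.,  50.]), np.float64(88.2)] 348.1 197.6
top roller_mid 0.7 [329.3, 152.5, 364.3, 165.3] [array([347.6, 163.8]), array([33.6, 15.5]), np.float64(16.3)] 347.3 164.0
top stop_bar 0.78 [327.4, 148.7, 366.8, 167.5] [array([347.3, 158.4]), array([16.2, 37.1]), np.float64(88.0)] 348.3 162.7
top coverslip_box 0.26 [330.5, 222.5, 369.9, 241.6] [array([350. , 232.7]), array([18.2, 42.6]), np.float64(87.7)] 350.0 232.8
top cap 0.62 [391.7, 188.6, 409.1, 211.5] [array([400.5, 199. ]), array([22., 23.]), np.float64(90.0)] 400.3 199.2
top jar 0.64 [255.6, 205.3, 283.0, 231.1] [array([269.5, 215. ]), array([26., 27.]), np.float64(90.0)] 269.2 215.1
```

```bash
python3 - <<'E'
import cv2
a=cv2.imread("pics/scene1.png")[130:280,240:420];b=cv2.imread("pics/top1.png")[130:280,235:415+20]
b=b[:,:180]
cv2.imwrite("pics/a.png",cv2.vconcat([cv2.resize(x,(648,300) if 0 else (690,575))[: ,:] for x in [a]]))
cv2.imwrite("pics/b.png",cv2.resize(b,(690,575)))
E
```

```text
(no output)
```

View pics/a.png

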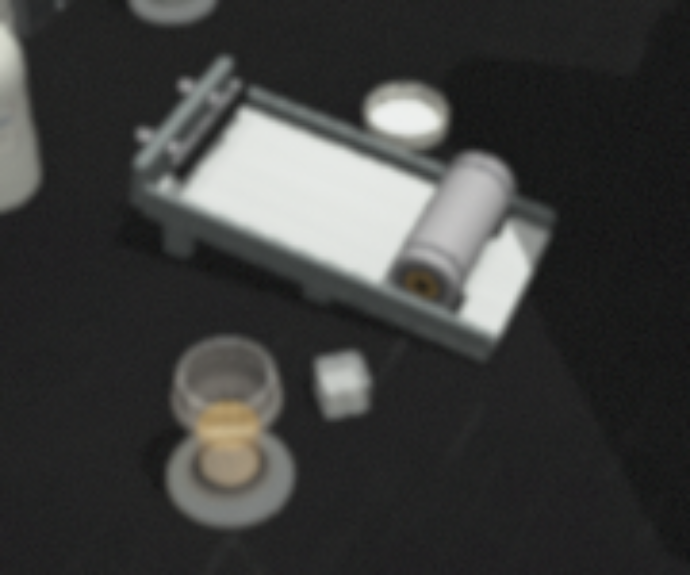

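View pics/b.png

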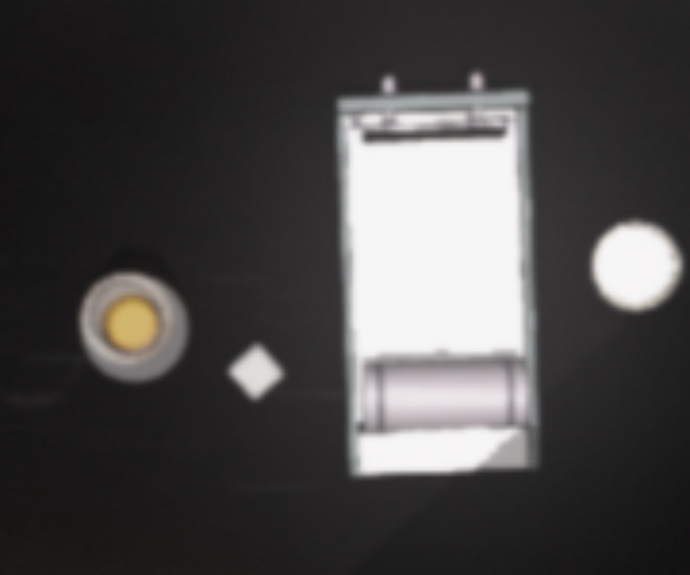

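```bash
python3 - <<'E'
from h import *
from scipy.optimize import least_squares
ds={n:read_camera(n) for n in ["scene","top"]}
off={"scene":(240,130),"top":(235,130)}
obs=[("top",-124,65,28,353,473),("top",-124,-65,28,537,467),("top",100,50,73,365,141),("top",100,-50,73,505,136),
("top",-73,0,60,443,395),("scene",-124,65,28,490,348),("scene",-124,-65,28,555,213),("scene",-73,55,44,423,285)]
def W(p,P): c,s=np.cos(p[2]),np.sin(p[2]); return np.array([p[0]+c*P[0]-s*P[1],p[1]+s*P[0]+c*P[1],P[2]])
def r(p,names=("top","scene")):
    return np.concatenate([proj(ds[o[0]],W(p,o[1:4]))[0]-(np.array(o[4:])/3.8333+off[o[0]]) for o in obs if o[0] in names])
for names in [("top","scene"),("top",),("scene",)]:
    q=least_squares(lambda p:r(p,names),[480,50,0.]); print(names,q.x.round(3)); print(q.fun.reshape(-1,2).round(1).tolist())
p=q.x
d=ds["top"]
for n,z in [("coverslip_box",25),("cap",16),("jar",10)]:
    for rr in cut_out(n,d)[:1]:
        b=rr["box"]; print(n,ray(d,((b[0]+b[2])/2,(b[1]+b[3])/2),z).round(0))
E
```

```text
('top', 'scene') [ 5.64819e+02 -4.30900e+00  4.80000e-02]
[[-1.1, 0.4], [-0.1, 0.3], [-1.0, 0.2], [0.8, 0.4], [0.1, -0.1], [0.0, -2.4], [-0.2, 0.1], [-0.3, 0.3]]
('top',) [ 5.65508e+02 -4.85900e+00  5.10000e-02]
[[-0.7, 0.2], [0.3, -0.0], [-0.9, 0.0], [0.9, 0.0], [0.4, -0.3]]
('scene',) [ 5.63379e+02 -2.48900e+00  4.50000e-02]
[[0.1, -1.6], [0.1, 0.8], [-0.2, 1.0]]
coverslip_box [505. 121.  25.]
cap [ 590. -145.   16.]
jar [532. 208.  10.]
```

>>> jog_arm([
  [[32,-36,0],0.07],
  [[65,-71,0],0.14],
  [[97,-107,0],0.2],
  [[130,-142,0],0.27],
  [[162,-177,0],0.34],
], grip=0.3)

```text
t: 1.45
eef_pos: [320.1, -351.4, 239.8]
tcp_rot: [3.141, -0.0, 0.046]
ft_force: [1.5, -0.5, -1.1]
opening: 0.708
grip_force: 0.0
```

>>> jog_arm([
  [[18,-42,0],0],
  [[36,-84,0],0],
  [[54,-126,0],0],
  [[72,-168,0],0],
  [[90,-210,0],0],
])

```text
t: 1.95
eef_pos: [399.7, -137.3, 239.9]
tcp_rot: [3.141, -0.001, 0.048]
ft_force: [0.6, 0.2, 0.4]
opening: 0.701
grip_force: 0.0
```

>>> jog_arm([
  [[17,-42,0],0],
  [[34,-84,20],0],
  [[51,-125,50],0],
  [[51,-125,80],0],
  [[51,-125,80],0],
])

```text
t: 2.45
eef_pos: [443.0, -10.3, 157.2]
tcp_rot: [-3.14, 0.005, 0.051]
ft_force: [-0.3, -0.3, 0.3]
opening: 0.698
grip_force: 0.0
```

```bash
python3 - <<'E'
from h import *
d=read_camera("wrist");print({k:v for k,v in d.items() if k!="img"})
s=state();print(s["eef_pos"].round(1) if hasattr(s["eef_pos"],"round") else s["eef_pos"],s["tcp_rot"])
p=(565,-4.5,.05);c,sn=np.cos(p[2]),np.sin(p[2])
W=lambda P:[p[0]+c*P[0]-sn*P[1],p[1]+sn*P[0]+c*P[1],P[2]]
im=d["img"].copy()
for P in [(-73,55,44),(-73,-55,44),(-124,65,28.6),(-124,-65,28.6),(124,59,63),(124,-59,63),(100,50,73),(100,-50,73),(-49,0,44),(-91,29,27),(-91,-29,27)]:
    u=proj(d,W(P))[0]; cv2.circle(im,tuple(int(v) for v in u.round()),2,(0,0,255),-1)
cv2.imwrite("pics/w1.png",im)
E
```

```text
{'vertical_fov': 67.72844253477223, 'cx': 319.0122017319665, 'cy': 196.12663581534002, 'extrinsics': array([[ 5.08843463e-02,  9.62599654e-01,  2.66106539e-01,
         5.17983332e+02],
       [-9.98704519e-01,  4.91137098e-02,  1.33089047e-02,
        -8.40623692e+00],
       [-2.58332242e-04, -2.66439018e-01,  9.63851743e-01,
         3.01365211e+02],
       [ 0.00000000e+00,  0.00000000e+00,  0.00000000e+00,
         1.00000000e+00]]), 'shot': 5}
[443.7 -11.3 158.9] [-3.14098546  0.00330168  0.0500621 ]
```

View pics/w1.png

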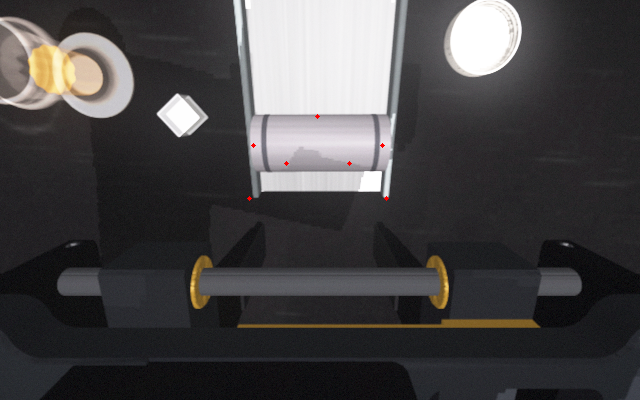

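>>> jog_arm([
  [[0,1,30],0],
  [[0,1,60],0],
  [[0,1,85],0],
  [[0,1,101],0],
  [[0,1,101],0],
])

```text
t: 3.0
eef_pos: [444.4, -13.7, 58.5]
tcp_rot: [-3.141, 0.001, 0.047]
ft_force: [0.3, -0.4, 0.9]
opening: 0.699
grip_force: 0.0
```

>>> jog_arm([
  [[2,0,0],0],
  [[4,0,0],0],
  [[6,0,0],0],
  [[8,0,0],0],
  [[9,0,0],0],
])

```text
t: 3.5
eef_pos: [453.7, -12.2, 59.0]
tcp_rot: [3.141, -0.001, 0.049]
ft_force: [0.6, -0.5, -0.9]
opening: 0.702
grip_force: 0.0
```

>>> jog_arm([
  [[2,0,0],0],
  [[4,0,0],0],
  [[6,0,-0.3],0],
  [[8,0,-0.6],0],
  [[10,0,-1],0],
])

```text
t: 4.0
eef_pos: [463.2, -11.7, 59.6]
tcp_rot: [-3.142, 0.001, 0.049]
ft_force: [-1.9, -0.0, 0.7]
opening: 0.697
grip_force: 0.9
```

>>> jog_arm([
  [[2,0,-0.3],0],
  [[4,0,-0.6],0],
  [[6,0,-0.8],0],
  [[8,0,-1.1],0],
  [[10,0,-1.4],0],
])

```text
t: 4.5
eef_pos: [473.4, -11.3, 61.0]
tcp_rot: [3.142, 0.0, 0.049]
ft_force: [-1.4, 0.8, 0.4]
opening: 0.697
grip_force: 0.9
```

```bash
python3 - <<'E'
from h import *
s=state();print(s["eef_pos"],s["ft_force"])
d=read_camera("wrist");cv2.imwrite("pics/w2.png",d["img"])
E
```

```text
[473.42860794 -11.25951085  61.01808457] [-1.39959111  0.81103181  0.44683886]
```

View pics/w2.png

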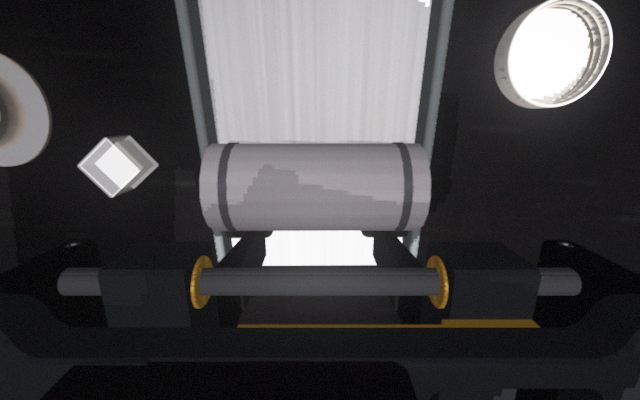

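>>> jog_arm([
  [[3,0,-0.4],0],
  [[6,0,-0.8],0],
  [[9,0,-1.3],0],
  [[12,0,-1.7],0],
  [[15,0,-2.1],0],
])

```text
t: 5.05
eef_pos: [488.5, -10.5, 63.1]
tcp_rot: [3.142, -0.0, 0.049]
ft_force: [-1.3, 0.3, 1.3]
opening: 0.696
grip_force: 0.9
```

>>> jog_arm([
  [[4,0,-0.6],0],
  [[8,0,-1.1],0],
  [[12,0,-1.7],0],
  [[16,0,-2.2],0],
  [[20,0,-2.8],0],
])

```text
t: 5.55
eef_pos: [508.6, -9.5, 65.9]
tcp_rot: [3.142, 0.0, 0.049]
ft_force: [-1.2, 0.7, 1.1]
opening: 0.7
grip_force: 0.9
```

>>> jog_arm([
  [[4,0,-0.6],0],
  [[8,0,-1.1],0],
  [[12,0,-1.7],0],
  [[16,0,-2.2],0],
  [[20,0,-2.8],0],
])

```text
t: 6.05
eef_pos: [528.5, -8.6, 68.7]
tcp_rot: [3.142, 0.0, 0.049]
ft_force: [-1.2, -0.3, 0.5]
opening: 0.695
grip_force: 0.9
```

>>> jog_arm([
  [[4,0,-0.6],0],
  [[8,0,-1.1],0],
  [[12,0,-1.7],0],
  [[16,0,-2.2],0],
  [[20,0,-2.8],0],
])

```text
t: 6.55
eef_pos: [548.5, -7.6, 71.6]
tcp_rot: [3.142, -0.0, 0.049]
ft_force: [-2.1, 0.2, -0.1]
opening: 0.698
grip_force: 0.9
```

>>> jog_arm([
  [[4,0,-0.6],0],
  [[8,0,-1.1],0],
  [[12,0,-1.7],0],
  [[16,0,-2.2],0],
  [[20,0,-2.8],0],
])

```text
t: 7.05
eef_pos: [568.5, -6.6, 74.3]
tcp_rot: [3.142, 0.0, 0.049]
ft_force: [-1.6, -0.2, 0.7]
opening: 0.7
grip_force: 0.9
```

>>> jog_arm([
  [[4,0,-0.6],0],
  [[8,0,-1.1],0],
  [[12,0,-1.7],0],
  [[16,0,-2.2],0],
  [[20,0,-2.8],0],
])

```text
t: 7.55
eef_pos: [588.5, -5.6, 77.2]
tcp_rot: [3.142, -0.0, 0.049]
ft_force: [-2.2, 0.1, 1.6]
opening: 0.7
grip_force: 0.9
```

```bash
python3 - <<'E'
from h import *
d=read_camera("wrist");cv2.imwrite("pics/w3.png",d["img"])
E
```

```text
(no output)
```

View pics/w3.png

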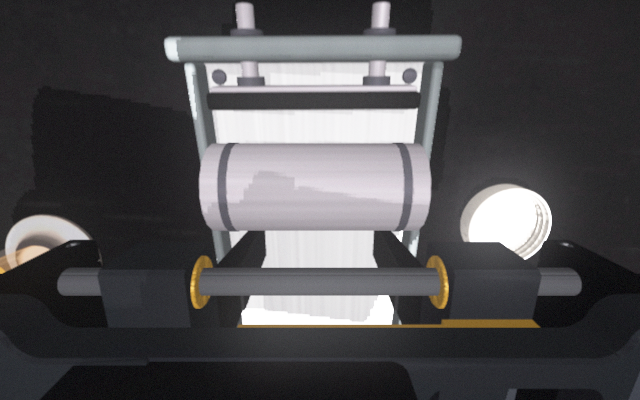

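>>> jog_arm([
  [[3,0,-0.4],0],
  [[6,0,-0.8],0],
  [[9,0,-1.3],0],
  [[12,0,-1.7],0],
  [[14,0,-2],0],
])

```text
t: 8.1
eef_pos: [602.4, -5.0, 79.2]
tcp_rot: [3.141, -0.0, 0.049]
ft_force: [-2.1, 1.0, 1.1]
opening: 0.7
grip_force: 0.9
```

>>> jog_arm([
  [[1,0,-0.1],0],
  [[2,0,-0.3],0],
  [[3,0,-0.4],0],
  [[4,0,-0.5],0],
  [[5,0,-0.7],0],
])

```text
t: 8.6
eef_pos: [606.3, -4.8, 79.6]
tcp_rot: [-3.142, 0.002, 0.049]
ft_force: [-6.4, -2.1, 2.6]
opening: 0.699
grip_force: 3.1
```

>>> jog_arm([
  [[1,0,-0.1],0],
  [[2,0,-0.3],0],
  [[3,0,-0.4],0],
  [[4,0,-0.5],0],
  [[4,0,-0.5],0],
])

```text
t: 9.1
eef_pos: [609.8, -4.6, 80.1]
tcp_rot: [-3.141, 0.003, 0.049]
ft_force: [-8.7, -1.6, 3.8]
opening: 0.7
grip_force: 4.1
```

>>> jog_arm([
  [[1,0,-0.1],0],
  [[2,0,-0.3],0],
  [[2,0,-0.3],0],
])

```text
t: 9.4
eef_pos: [611.6, -4.5, 80.3]
tcp_rot: [-3.142, 0.004, 0.049]
ft_force: [-8.8, -1.2, 3.5]
opening: 0.698
grip_force: 4.6
```

>>> jog_arm([
  [[0.5,0,-0.1],0],
  [[1,0,-0.1],0],
  [[1,0,-0.1],0],
])

```text
t: 9.7
eef_pos: [612.3, -4.5, 80.4]
tcp_rot: [-3.141, 0.005, 0.049]
ft_force: [-10.0, -1.8, 5.0]
opening: 0.697
grip_force: 5.3
```

>>> jog_arm([
  [[0.5,0,-0.1],0],
  [[1,0,-0.1],0],
  [[1,0,-0.1],0],
])

```text
t: 10.0
eef_pos: [613.1, -4.4, 80.5]
tcp_rot: [-3.141, 0.005, 0.049]
ft_force: [-12.2, -1.4, 5.5]
opening: 0.694
grip_force: 5.8
```

>>> jog_arm([
  [[0.5,0,-0.1],0],
  [[1,0,-0.1],0],
  [[1,0,-0.1],0],
])

```text
t: 10.3
eef_pos: [614.0, -4.4, 80.6]
tcp_rot: [-3.141, 0.005, 0.049]
ft_force: [-12.7, -2.4, 5.9]
opening: 0.7
grip_force: 6.2
```

>>> jog_arm([
  [[0.5,0,-0.1],0],
  [[1,0,-0.1],0],
  [[1,0,-0.1],0],
])

```text
t: 10.6
eef_pos: [614.2, -4.4, 80.6]
tcp_rot: [-3.141, 0.007, 0.049]
ft_force: [-16.2, -3.1, 8.4]
opening: 0.699
grip_force: 8.0
```

```bash
python3 - <<'E'
from h import *
d=read_camera("wrist");cv2.imwrite("pics/w4.png",d["img"])
E
```

```text
(no output)
```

View pics/w4.png

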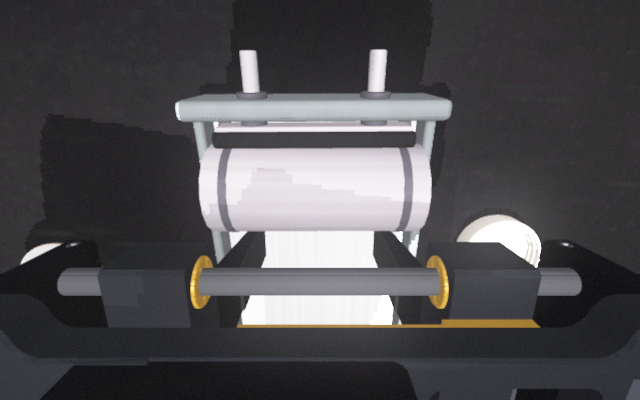

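The wrist view shows the roller square against the bar, with its edges level at rows 147 and 230 and the bar at rows 133–147 close to the back plate. In the last jog the force jumped with almost no travel, so the bar is at its hard end.

>>> jog_arm([
  [[0,0,0],0],
  [[0,0,0],0],
  [[0,0,0],0],
])

```text
t: 10.95
eef_pos: [614.2, -4.4, 80.6]
tcp_rot: [-3.141, 0.007, 0.049]
ft_force: [-16.0, -2.6, 8.2]
opening: 0.699
grip_force: 7.9
```

```bash
python3 -c "
from cell import *
s=state();print(s['eef_pos'],s['ft_force']);print(job_done())"
```

```text
[614.23082371  -4.387428    80.64164351] [-16.04381259  -2.60509209   8.23669848]
the job is handed in; nothing more can be done
None
```

I pushed the roller up the ramp to the stop bar, which reached its hard end, and handed the job in at about 11 s with the fingertips still holding the roller square against it at about 16 N; no verdict was returned.

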